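# Cull the short spacers at the length gauge

### The arm

A 7-joint arm with a two-finger parallel gripper is mounted at the origin on the work surface. World frame = base frame: x ahead of the robot, y to its left, z up, the work surface at z = 0. Lengths are in m, angles in rad, forces in N, time in s.
With the tool pointing down it reaches from about 0.425 to 0.925 m from the base axis. Payload 6.8 kg.
Tool frame: the origin (TCP) lies between the finger pads; the fingertips stand 22 mm ahead of it and the grasp point (between the pads) lies 3 mm ahead of it; z points along the fingers, y is the direction in which the jaws open and shut (so a half turn about z gives the same grasp; the last joint's range is limited). The gripper opens to 85 mm and grips with 20 to 120 N. Pads are 22 mm wide; open, the fingers measure 114 mm over their backs; the gripper's body (76 mm by 85 mm) begins 54 mm behind the grasp point. The pads swing forward as they close: fully open they stand 13 mm farther back than shut.
Start: joints at [1.221, 0.477, 0.022, 1.555, -0.011, 1.109, -0.083], TCP at [0.162, -0.655, 0.253] pointing down, gripper open.
Joint ranges: [-2.96, 2.96], [-0.34, 2.1], [-1.41, 1.46], [0.24, 2.44], [-1.37, 4.51], [0.17, 1.92], [-2.96, 2.96]. Speed limits (rad/s): [2.39, 2.39, 3.14, 3.14, 3.14, 3.14, 3.14].

### API

Orientations are given as a unit quaternion [w, x, y, z].
In Python, from station import bot gives the robot as it stands. The module is installed in compiled form; this text tells all that it offers.
- The arm moves only by the tool drive_tool, never from a script. Its argument "series" is one flat list of numbers, 7 for each row, row after row: the opening, from -1 (shut) to 1 (fully open), then the shift along the tool's x, y, z in mm, then the turn, a rotation vector about the tool's x, y, z in rad. In form: [jaw, x, y, z, wx, wy, wz, jaw, x, y, z, wx, wy, wz, ...]. A call has 1 to 12 rows; each row shifts and turns the commanded pose from where the row before left it, along the tool's axes as they then stand; what a row does not reach is not made up. A row lasts 1/8 s, in which the tool goes at most 62.5 mm and 10.7 degrees, less where a joint would pass 70% of its speed; a pose out of reach is approached as far as the arm can. A call with a gripper value outside its range is refused whole. The fingers move at their own pace and stop on an object; "force" is the grip in N (left out, the last holds). Time passes only in rows, so rows that do not move let the fingers close. It gives the time, the measured TCP pose, the force and the opening at its end, in the units of the state.
- bot.get_obs(): the state, without advancing time (a new reading comes with each control period).
- bot.read_camera(name): name is "scene" or "top" or "wrist"; returns a dict with "pixels" (480x640x3 uint8, blue, green, red), "camera_matrix" (3x3 intrinsics, pixels), "distortion" ([k1, k2, p1, p2, k3] as OpenCV has them; the pictures are not rectified), "rvec" (rotation vector, rad) and "tvec" (3), from world to camera coordinates, as OpenCV has them. Camera axes: x right, y down, z forward; pixel columns grow to the right and rows downward; lengths in m; the calibration is good to about 2 mm. A picture is of the moment at which its call begins. There is no depth.
- bot.hand_in(): hands the job in, once; it reports no verdict.
The state is a dict: "t": time; "q": joint angles; "joint_vel": joint speeds; "joint_torque": joint torques, N m; "eef_pos": TCP position; "tool_rot": TCP orientation; "contact_force": force on the tool from outside, world axes, zero at the start; "torque": the same for the moment, N m; "gripper_width": opening from 0.0 (shut) to 1.0 (fully open).
Only numpy, scipy, OpenCV 4.12 (cv2) and the standard library are available. Lean on these libraries where they do the work, as an engineer would, in place of code of your own. Each camera call takes 0.05 s, during which the arm holds its last target. There are 200 camera calls.

### The job

Check the batch of five turned spacers at the length gauge: slide each one along the plate, upright and gently, until it meets the gauge blade. The short ones pass under the blade and must drop off the plate's edge into the scrap crate; the full-length ones must be left standing on the plate, right up against the blade. Do not force or lift any spacer, and leave the square setting block, the wrench and everything else on the bench where they are.

Things in the scene. Friction and masses are not known exactly. Their poses are not given: they have to be found in the camera images.
- blade_foot (a point): Length gauge, bolted to the bench: level steel plate, top 100 mm above the bench, with a straight steel blade across its far end. This point: on the plate top's level, below the middle of the blade's near face. x: pushing direction (under and past the blade), y: along the blade, z: up. A full-length spacer touching the blade has its axis at x = -16 mm and stays on the plate
- plate_edge (a point): Middle of the plate's open far edge, at its top, 9 mm before the blade's near face; axes as blade_foot. The plate reaches 216 mm back from here and 165 mm to each side; level profiles flank it to 195 mm. A short spacer tips off nose down, under the blade, once its axis is past this edge
- blade: The gauge blade, fixed: 5 mm thick, 384 mm long, 13 mm high. Origin: middle of its near face at its lower edge, 36 mm above the plate (upper edge 49 mm); axes as blade_foot. Its posts stand 180 mm to each side and rise 54 mm above the plate
- crate_mouth (a point): Grey scrap crate, fixed on the bench below the plate's edge: outside 155 (x) x 310 (y) x 70 mm high, walls 5 mm. Point: middle of its open mouth at rim height, 45 mm beyond the blade's near face, 30 mm below the plate's top; axes as blade_foot
- spacer_1: One of the five turned aluminium spacers: plain upright cylinder, 32 mm across, 45 to 120 g, standing on the plate 45 to 100 mm before the blade, about 52 mm from its neighbours side by side. Full length is 40 mm (cannot pass the blade), short is 28 mm (can); two of the five are short, the gauge tells which. Slides at about 0.2 to 0.9 N. Origin: centre of its underside, z up its axis
- spacer_2: One of the five turned aluminium spacers: plain upright cylinder, 32 mm across, 45 to 120 g, standing on the plate 45 to 100 mm before the blade, about 52 mm from its neighbours side by side. Full length is 40 mm (cannot pass the blade), short is 28 mm (can); two of the five are short, the gauge tells which. Slides at about 0.2 to 0.9 N. Origin: centre of its underside, z up its axis
- spacer_3: One of the five turned aluminium spacers: plain upright cylinder, 32 mm across, 45 to 120 g, standing on the plate 45 to 100 mm before the blade, about 52 mm from its neighbours side by side. Full length is 40 mm (cannot pass the blade), short is 28 mm (can); two of the five are short, the gauge tells which. Slides at about 0.2 to 0.9 N. Origin: centre of its underside, z up its axis
- spacer_4: One of the five turned aluminium spacers: plain upright cylinder, 32 mm across, 45 to 120 g, standing on the plate 45 to 100 mm before the blade, about 52 mm from its neighbours side by side. Full length is 40 mm (cannot pass the blade), short is 28 mm (can); two of the five are short, the gauge tells which. Slides at about 0.2 to 0.9 N. Origin: centre of its underside, z up its axis
- spacer_5: One of the five turned aluminium spacers: plain upright cylinder, 32 mm across, 45 to 120 g, standing on the plate 45 to 100 mm before the blade, about 52 mm from its neighbours side by side. Full length is 40 mm (cannot pass the blade), short is 28 mm (can); two of the five are short, the gauge tells which. Slides at about 0.2 to 0.9 N. Origin: centre of its underside, z up its axis
- block: The setting block: a square steel block 25 x 25 x 36 mm standing on the plate among the spacers. Not part of the batch. Origin at the centre of its underside
- wrench: Open-ended wrench, 160 mm long, up to 38 mm wide, 8 mm thick, lying across the near end of the plate, at least 50 mm behind the spacers; origin under its middle, x along its length
- caliper: Caliper, 205 mm long, lying on the bench left of the gauge; origin under its middle
- screwdriver: Screwdriver, 190 mm long, lying on the bench right of the gauge; origin under its middle
- mallet: Hammer, 250 mm long, lying on the bench right of the gauge; origin under its middle
- oil_bottle: Small white bottle, 54 mm across, 150 mm tall, standing left of the gauge; origin at the centre of its underside
Mind the look-alikes: they are no part of the job. What is shaped like the spacer_1 but blue is not meant. What is shaped like the spacer_4 but yellow is not meant.

How it is judged:
At the end, for the whole second after the job is handed in: Both short spacers lie at rest in the scrap crate; the three full-length spacers stand upright (within about 5 degrees) at rest on the plate with their near-blade side touching the blade or no more than 4 mm from it; the setting block stands within 10 mm of where it was (x of spacer_3 in the frame of crate_mouth between -0.078 and 0.078 m and y of spacer_3 in the frame of crate_mouth between -0.155 and 0.155 m and height (world z) of each of spacer_3, spacer_5 below 0.065 m and linear speed of each of spacer_3, spacer_5 below 0.02 m/s and x of spacer_5 in the frame of crate_mouth between -0.078 and 0.078 m and y of spacer_5 in the frame of crate_mouth between -0.155 and 0.155 m and x of spacer_1 in the frame of blade_foot between -0.02 and -0.01 m and height (world z) of each of spacer_1, spacer_2, spacer_4 above 0.097 m and angle between each of spacer_1, spacer_2, spacer_4's own z axis and vertical below 0.08 rad and linear speed of each of spacer_1, spacer_2, spacer_4 below 0.01 m/s and x of spacer_2 in the frame of blade_foot between -0.02 and -0.01 m and x of spacer_4 in the frame of blade_foot between -0.02 and -0.01 m and distance of block from where it was at the start of the episode below 0.01 m and angle between block's own z axis and vertical below 0.1 rad).
It fails at once if a full-length spacer is tipped over or forced off the plate (angle between any of spacer_1, spacer_2, spacer_4's own z axis and vertical above 0.5 rad or height (world z) of any of spacer_1, spacer_2, spacer_4 below 0.085 m).
It fails at once if a spacer is pressed against the blade with more than 25 N (contact force between any of spacer_1, spacer_2, spacer_3, spacer_4, spacer_5 and blade above 25 N).
It fails at once if a spacer is lifted clear off the plate (more than 15 mm) instead of slid (height (world z) of any of spacer_1, spacer_2, spacer_3, spacer_4, spacer_5 above 0.115 m).
It fails at once if the setting block is moved by more than 10 mm or tipped (distance of block from where it was at the start of the episode above 0.01 m or angle between block's own z axis and vertical above 0.3 rad).
It fails at once if the wrench or something on the bench is moved by more than 20 mm (distance of any of wrench, caliper, screwdriver, mallet, oil_bottle from where it was at the start of the episode above 0.02 m).
It also fails if it takes over 66 s, if anything falls off the work surface, if the arm or the gripper's body presses on something with over 40 N, if the wrist force passes 120 N, or if a joint passes its speed limit or range.

## Working session

There is one attempt and no reset: what is moved stays moved. The work goes in short steps, Python scripts to look and compute and a tool call to move; the robot and the scene stay as the last step left them, time stands still between calls to the robot, and variables do not carry over. Pictures are saved under pics/ and viewed, about 8 in all and at most 12, crops included, and the job is handed in when it is done.

Besides the shell and the picture viewer there is one more tool, called after "Request:" by a JSON object that holds its "op" and its "data". drive_tool: Moves the arm, as the interface text tells. Its arguments: {"type":"object","properties":{"series":{"type":"array"},"force":{"type":"number"}},"required":["series"]}

```bash
mkdir -p pics
cat > h.py <<'E'
import cv2,numpy as np
from station import bot
def shot(n,f):
    d=bot.read_camera(n); cv2.imwrite(f,d["pixels"]); np.savez(f[:-4]+'.npz',**{k:np.array(v) for k,v in d.items()}); return d
def ray(d,u,v,z):
    K,D=np.array(d["camera_matrix"]),np.array(d["distortion"])
    p=cv2.undistortPoints(np.array([[[u,v]]],float),K,D)[0,0]
    R=cv2.Rodrigues(np.array(d["rvec"],float))[0];t=np.array(d["tvec"],float).ravel()
    c=-R.T@t; w=R.T@np.array([p[0],p[1],1]); return c+w*(z-c[2])/w[2]
def proj(d,P):
    return cv2.projectPoints(np.array(P,float).reshape(-1,3),np.array(d["rvec"],float),np.array(d["tvec"],float),np.array(d["camera_matrix"]),np.array(d["distortion"]))[0][:,0]
E
python3 - <<'E'
from h import *
shot("top","pics/top0.png");shot("scene","pics/sc0.png");print(bot.get_obs())
E
```

```text
{'t': 0.1, 'q': array([ 1.22091015,  0.47770234,  0.02232959,  1.55634224, -0.01150117,
        1.10929689, -0.08310041]), 'joint_vel': array([ 0.00210567, -0.00334032, -0.00033441, -0.00238551,  0.00028748,
       -0.00065238, -0.00118566]), 'joint_torque': array([ 5.01525152e-03, -5.97765577e+01,  1.61397178e+00, -2.81957567e+01,
        1.28552175e-02,  5.05752687e-03, -2.02732167e-05]), 'eef_pos': array([ 0.16150254, -0.65488706,  0.25243714]), 'tool_rot': array([-7.96036903e-04,  9.92699142e-01,  1.20614079e-01, -1.52185558e-04]), 'contact_force': array([-0.61828114, -0.00848054,  0.15384298]), 'torque': array([-0.02771518,  0.06056782, -0.01436301]), 'gripper_width': 0.9948046619765336}
```

View pics/top0.png

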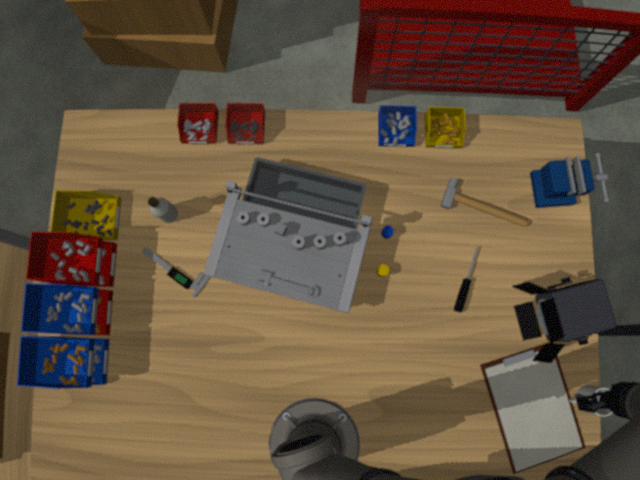

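View pics/sc0.png

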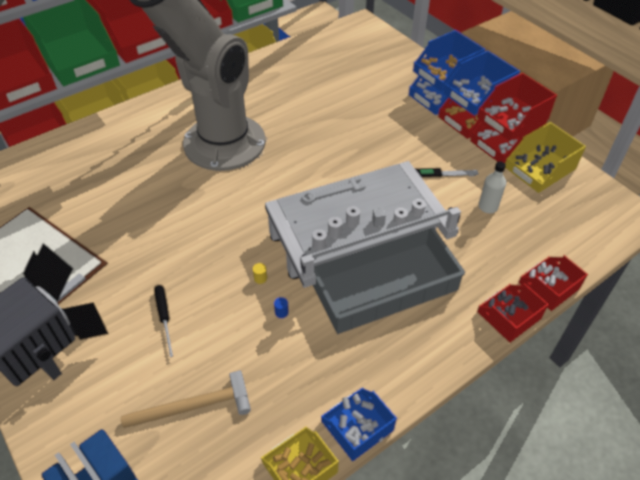

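The top view shows five grey spacers near (244,217), (263,219), (299,242), (319,241) and (340,238). The block is at (282,229) and the blade posts are at (232,188) and (365,221). The look-alikes are blue at (387,231) and yellow at (383,270), both off the plate, so I leave those alone. I'll check this in a close crop.

Run:
```python
from h import *
d=dict(np.load('pics/top0.npz'))
for uv,z in [((232,188),.154),((365,221),.154)]: print(ray(d,*uv,z))
for uv in [(244,217),(263,219),(282,229),(299,242),(319,241),(340,238)]: print(ray(d,*uv,.135))
im=d['pixels'][150:320,195:395]; cv2.imwrite('pics/c0.png',cv2.resize(im,None,fx=4,fy=3.5*8/7,interpolation=cv2.INTER_CUBIC)[:600])
```

```text
[0.65782317 0.22038759 0.154     ]
[ 0.5778977 -0.1215186  0.154    ]
[0.58630081 0.18853025 0.135     ]
[0.58197732 0.13913188 0.135     ]
[0.5567586  0.08920831 0.135     ]
[0.52391807 0.04465034 0.135     ]
[ 0.52755917 -0.0061705   0.135     ]
[ 0.53642687 -0.0594651   0.135     ]
```

View pics/c0.png

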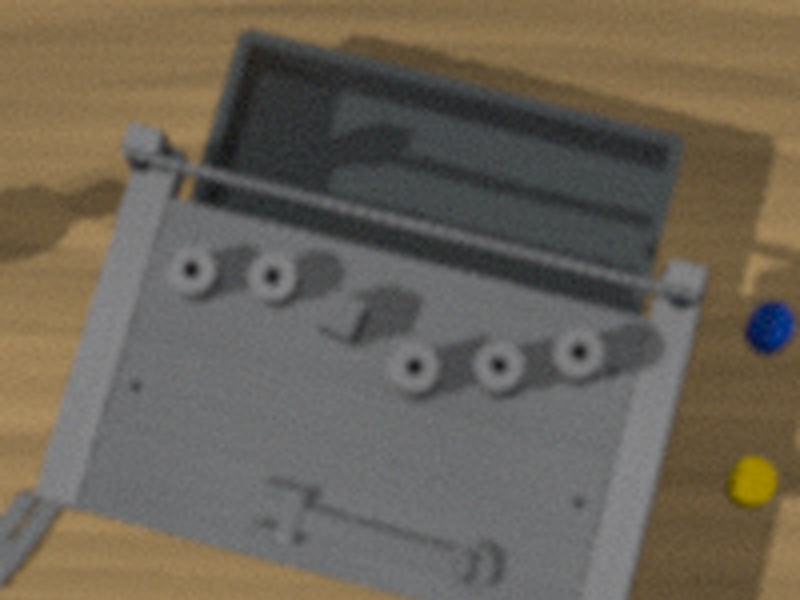

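Request:
{"op": "drive_tool", "data": {"series": [-0.6,49,-25,-15,0,0,0,-0.6,49,-25,-15,0,0,0,-0.6,49,-25,-15,0,0,0,-0.6,49,-25,-15,0,0,0,-0.6,49,-25,-15,0,0,0,-0.6,49,-25,-15,0,0,0,-0.6,49,-25,-15,0,0,0,-0.6,0,0,0,0,0,0.158,-0.6,0,0,0,0,0,0.158,-0.6,0,0,0,0,0,0.158]}}

```text
t: 1.35
eef_pos: [0.4526, -0.4031, 0.3578]
tool_rot: [-0.0, 0.993, -0.118, -0.0]
contact_force: [-0.8, -0.7, 0.1]
gripper_width: 0.201
```

Request:
{"op": "drive_tool", "data": {"series": [-0.6,-9.5,-57,0,0,0,0,-0.6,-9.5,-57,0,0,0,0,-0.6,-9.5,-57,0,0,0,0,-0.6,-9.5,-57,0,0,0,0,-0.6,-9.5,-57,0,0,0,0,-0.6,-9.5,-57,0,0,0,0,-0.6,-9.5,-57,0,0,0,0,-0.6,-9.5,-57,0,0,0,0,-0.6,0,0,0,0,0,0]}}

```text
t: 2.48
eef_pos: [0.4831, 0.0631, 0.3582]
tool_rot: [-0.001, 0.994, -0.111, -0.0]
contact_force: [-1.6, -0.3, -0.6]
gripper_width: 0.199
```

Run:
```python
from h import *
d=shot("wrist","pics/w0.png");s=bot.get_obs();print(s['t'],s['eef_pos'],s['tool_rot'],s['gripper_width'],s['q'],s['contact_force'])
R=cv2.Rodrigues(d['rvec'])[0];print(-R.T@d['tvec'],R[2])
```

```text
2.525 [0.48334681 0.05990967 0.3580307 ] [-1.89600104e-05  9.93538574e-01 -1.13494519e-01 -3.08580678e-04] 0.202534878258711 [ 0.13202356  0.10013485 -0.41117096  1.82887316  0.04224482  1.22172511
 -2.09006475] [-0.48033043 -1.37789274 -0.2236893 ]
[0.55850833 0.04622559 0.47976204] [-0.29431568  0.06764175 -0.95331153]
```

View pics/w0.png

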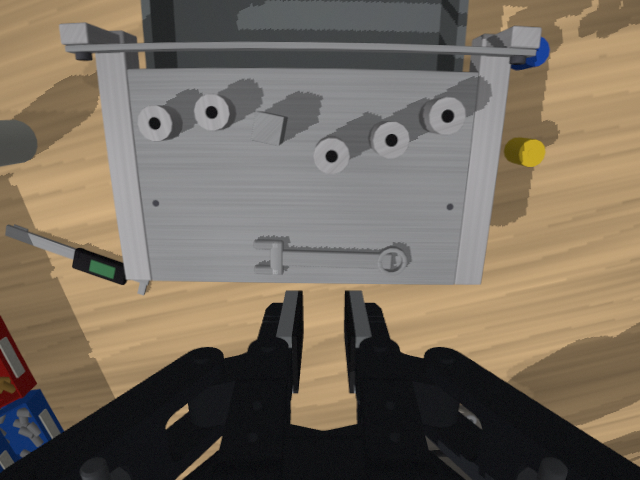

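The wrist view shows the spacer holes at (155,123), (212,112), (332,156), (391,140) and (448,116), with the block at (268,127). The plate's far edge runs from (133,70) to (478,72), and the wrench lies around (330,257).

Run:
```python
from h import *
d=dict(np.load('pics/w0.npz'))
A=ray(d,133,70,.1);B=ray(d,478,72,.1);C=ray(d,128,281,.1);D=ray(d,483,285,.1)
print(A,B,np.linalg.norm(A-B));print(C,D,np.linalg.norm(C-D))
P=ray(d,110,45,.149);Q=ray(d,490,48,.149);print('blade top near?',P,Q)
for n,v in(('AB',A-B),('CD',C-D),('PQ',P-Q)):print(n,np.degrees(np.arctan2(-v[0],v[1])))
t=np.arctan2(-((A-B)+(C-D))[0],((A-B)+(C-D))[1])
ex=np.array([np.cos(t),np.sin(t),0]);ey=np.array([-np.sin(t),np.cos(t),0])
E0=(A+B)/2;F=E0+.009*ex;print('yaw',np.degrees(t),'foot',F)
f=lambda p:np.round(1e3*np.array([ex@(p-F),ey@(p-F)]),1)
print('C,D',f(C),f(D),'blade',f(P),f(Q))
for uv in [(155,123),(212,112),(332,156),(391,140),(448,116)]:print(f(ray(d,*uv,.128)),f(ray(d,*uv,.140)))
print('block',f(ray(d,268,127,.136)),'tcp',f(bot.get_obs()['eef_pos']))
for uv in[(255,240),(255,272),(410,258)]:print('wr',f(ray(d,*uv,.108)))
big=cv2.resize(d['pixels'][30:175,90:520],None,fx=1.86,fy=1.86,interpolation=cv2.INTER_CUBIC);cv2.imwrite('pics/c1.png',big)
```

```text
[0.64086723 0.21085045 0.1       ] [ 0.56647716 -0.10346702  0.1       ] 0.32300054922733273
[0.43908713 0.29383704 0.1       ] [ 0.34834315 -0.08506251  0.1       ] 0.389614343049241
blade top near? [0.65339487 0.20189427 0.149     ] [ 0.58173153 -0.09621144  0.149     ]
AB -13.315288823567947
CD -13.468290643020623
PQ -13.517171060169554
yaw -13.398940887283292 foot [0.61242722 0.05160614 0.1       ]
C,D [-224.8  195.5] [-225.2 -194.1] blade [  5.  155.7] [   4.4 -150.9]
[-57.4 133.1] [-57.2 127.9]
[-48.3  80.7] [-48.4  77.3]
[-86.1 -25.7] [-84.9 -25.4]
[-71.2 -78.3] [-70.5 -76.3]
[ -49.4 -127.9] [ -49.5 -124.1]
block [-60.8  30.3] tcp [-127.5  -21.8]
wr [-173.2   51. ]
wr [-208.5   52.6]
wr [-191.2 -108.8]
```

View pics/c1.png

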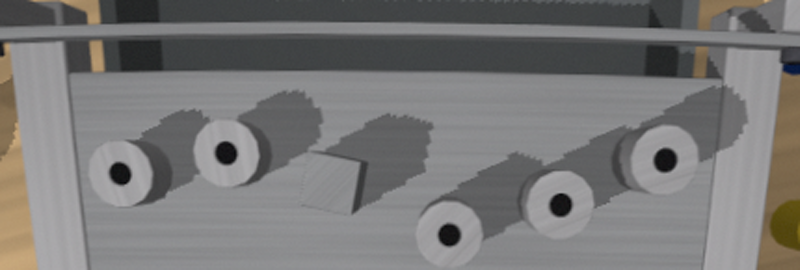

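Measured in the blade frame, the plate, blade and wrench fit the sizes given. In mm, the spacers are at (-57,131), (-48,79), (-85,-25), (-71,-77) and (-49,-126), and the block is at (-61,30). I'll push with nearly shut jaws, so the spacer sits in the small gap between the two fingers, starting with the one at y = -25.

Request:
{"op": "drive_tool", "data": {"series": [-0.72,0,1,50,0,0,0.005,-0.72,0,1,50,0,0,0,-0.72,0,1,50,0,0,0,-0.72,0,0.7,40,0,0,0,-0.72,0,0,25,0,0,0,-0.72,0,0,12,0,0,0,-0.72,0,0,5,0,0,0,-0.72,0,0,0,0,0,0]}}

```text
t: 3.52
eef_pos: [0.4833, 0.054, 0.1268]
tool_rot: [-0.0, 0.993, -0.119, 0.0]
contact_force: [-1.0, -0.2, 0.1]
gripper_width: 0.143
```

```bash
cat >> h.py <<'E'
t=np.radians(-13.4);ex=np.array([np.cos(t),np.sin(t),0]);ey=np.array([-np.sin(t),np.cos(t),0]);F=np.array([.6124,.0516,.1])
f=lambda p:np.round(1e3*np.array([ex@(p-F),ey@(p-F),p[2]-.1]),1)
def st():
    s=bot.get_obs();c=s['contact_force'];q=s['tool_rot'];print(round(s['t'],2),'tcp',f(s['eef_pos']),'yaw',np.degrees(2*np.arctan2(q[2],q[1])).round(2),'F',(ex@c).round(2),(ey@c).round(2),c[2].round(2),s['gripper_width'].round(3))
E
python3 - <<'E'
from h import *
st();shot("wrist","pics/w1.png")
E
```

```text
Traceback (most recent call last):
  File "h.py", line 15, in st
    s=bot.get_obs();c=s['contact_force'];q=s['tool_rot'];print(round(s['t'],2),'tcp',f(s['eef_pos']),'yaw',np.degrees(2*np.arctan2(q[2],q[1])).round(2),'F',(ex@c).round(2),(ey@c).round(2),c[2].round(2),s['gripper_width'].round(3))
                                                                                                                                                                                                          ^^^^^^^^^^^^^^^^^^^^^^^^
AttributeError: 'float' object has no attribute 'round'
```

```bash
sed -i "s/,s\['gripper_width'\].round(3)/,round(float(s['gripper_width']),3)/" h.py
python3 - <<'E'
from h import *
st();shot("wrist","pics/w1.png")
E
```

```text
3.52 tcp [-126.1  -27.5   26.8] yaw -13.62 F -0.97 -0.41 0.13 0.143
```

View pics/w1.png

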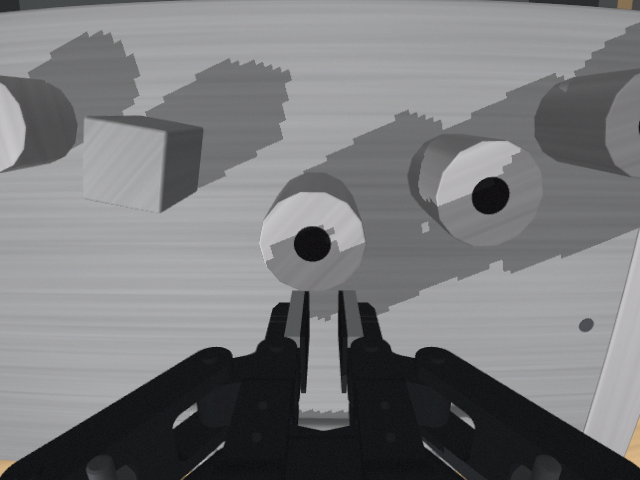

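The wrist view shows the first spacer's hole at (312,244), just ahead of the finger gap at about x = 324. The fingers are clear of the plate, and the block at (140,165) is well aside. I'll shift 3 mm left and push.

Request:
{"op": "drive_tool", "data": {"series": [-0.72,7,-3,0,0,0,0,-0.72,7,0,0,0,0,0,-0.72,7,0,0,0,0,0,-0.72,8,0,0,0,0,0,-0.72,8,0,0,0,0,0,-0.72,8,0,0,0,0,0,-0.72,8,0,0,0,0,0,-0.72,8,0,0,0,0,0,-0.72,7,0,0,0,0,0,-0.72,5,0,0,0,0,0,-0.72,0,0,0,0,0,0]}}

```text
t: 4.95
eef_pos: [0.5551, 0.0399, 0.1263]
tool_rot: [-0.0, 0.993, -0.119, 0.0]
contact_force: [-0.5, -0.4, 0.3]
gripper_width: 0.141
```

Run:
```python
from h import *
st();shot("wrist","pics/w2.png")
```

```text
4.95 tcp [-53.1 -24.7  26.3] yaw -13.61 F -0.34 -0.53 0.28 0.141
```

View pics/w2.png

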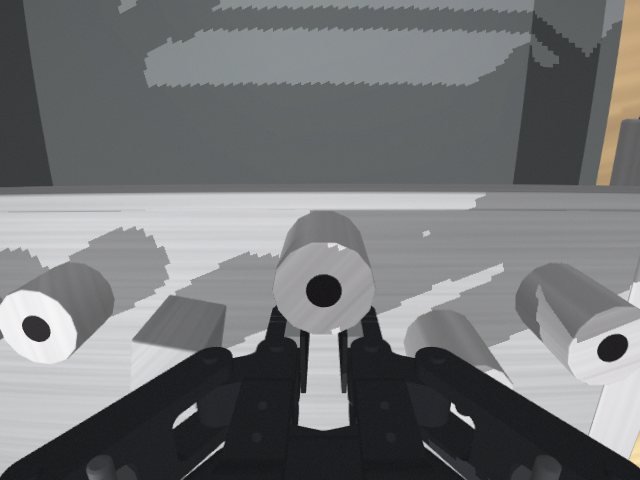

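The spacer is seated in the finger gap, with its hole at (323,290). I'll creep up to the blade.

Request:
{"op": "drive_tool", "data": {"series": [-0.72,2,0,0,0,0,0,-0.72,2,0,0,0,0,0,-0.72,2,0,0,0,0,0,-0.72,2,0,0,0,0,0,-0.72,0,0,0,0,0,0]}}

```text
t: 5.62
eef_pos: [0.5626, 0.0381, 0.1263]
tool_rot: [-0.0, 0.993, -0.118, 0.0]
contact_force: [-0.7, 0.3, -1.0]
gripper_width: 0.143
```

Request:
{"op": "drive_tool", "data": {"series": [-0.72,1.5,0,0,0,0,0,-0.72,0,0,0,0,0,0]}}

```text
t: 5.88
eef_pos: [0.5639, 0.0378, 0.1263]
tool_rot: [-0.0, 0.993, -0.118, 0.0]
contact_force: [0.0, 0.8, 0.4]
gripper_width: 0.135
```

Request:
{"op": "drive_tool", "data": {"series": [-0.72,1.5,0,0,0,0,0,-0.72,0,0,0,0,0,0]}}

```text
t: 6.12
eef_pos: [0.5654, 0.0375, 0.1263]
tool_rot: [-0.0, 0.993, -0.118, 0.0]
contact_force: [-0.8, 0.1, -0.4]
gripper_width: 0.138
```

Request:
{"op": "drive_tool", "data": {"series": [-0.72,1,0,0,0,0,0,-0.72,0,0,0,0,0,0]}}

```text
t: 6.38
eef_pos: [0.5663, 0.0372, 0.1263]
tool_rot: [-0.0, 0.993, -0.118, 0.0]
contact_force: [-0.1, -1.2, -0.5]
gripper_width: 0.133
```

Request:
{"op": "drive_tool", "data": {"series": [-0.72,1,0,0,0,0,0,-0.72,0,0,0,0,0,0]}}

```text
t: 6.62
eef_pos: [0.5668, 0.0371, 0.1262]
tool_rot: [0.0, 0.993, -0.118, -0.0]
contact_force: [-2.4, 0.2, 1.5]
gripper_width: 0.139
```

Run:
```python
from h import *
st();shot("wrist","pics/w3.png")
```

```text
6.62 tcp [-41.  -24.7  26.2] yaw -13.59 F -2.33 -0.39 1.47 0.139
```

View pics/w3.png

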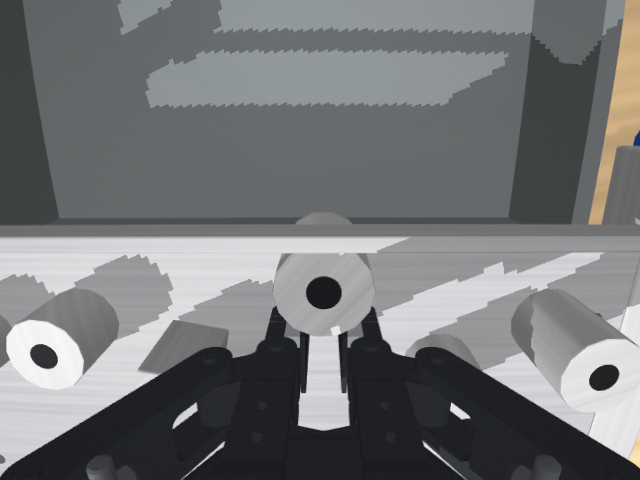

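The force rose to about -2.3 N and the tool stopped advancing in step with the command. One more millimetre will confirm the blade contact.

Request:
{"op": "drive_tool", "data": {"series": [-0.72,1,0,0,0,0,0,-0.72,0,0,0,0,0,0]}}

```text
t: 6.92
eef_pos: [0.567, 0.0371, 0.1262]
tool_rot: [0.0, 0.993, -0.118, -0.001]
contact_force: [-6.3, 1.6, 4.6]
gripper_width: 0.139
```

6 N is a firm stop, so this spacer is full length. I'll back off and go to the one at y = -77.

Request:
{"op": "drive_tool", "data": {"series": [-0.72,-4,0,0,0,0,0,-0.72,-20,0,0,0,0,0,-0.72,-24,0,0,0,0,0,-0.72,-24,0,0,0,0,0,-0.72,0,15,0,0,0,0,-0.72,0,20,0,0,0,0,-0.72,0,17,0,0,0,0,-0.72,0,0,0,0,0,0]}}

```text
t: 7.92
eef_pos: [0.4861, 0.0012, 0.1263]
tool_rot: [0.0, 0.993, -0.12, 0.0]
contact_force: [-0.6, -0.3, 1.2]
gripper_width: 0.138
```

Run:
```python
from h import *
st();d=shot("wrist","pics/w4.png")
for n,p in (('c',(-16,-25)),('d',(-71,-77)),('e',(-49.5,-126))):
    P=F+ex*p[0]/1e3+ey*p[1]/1e3; print(n,proj(d,[P+[0,0,.028],P+[0,0,.04]]).round())
```

```text
7.92 tcp [-111.2  -78.3   26.3] yaw -13.78 F -0.47 -0.42 1.2 0.138
c [[140.  56.]
 [120.  50.]]
d [[319. 234.]
 [319. 246.]]
e [[475. 168.]
 [491. 173.]]
```

View pics/w4.png

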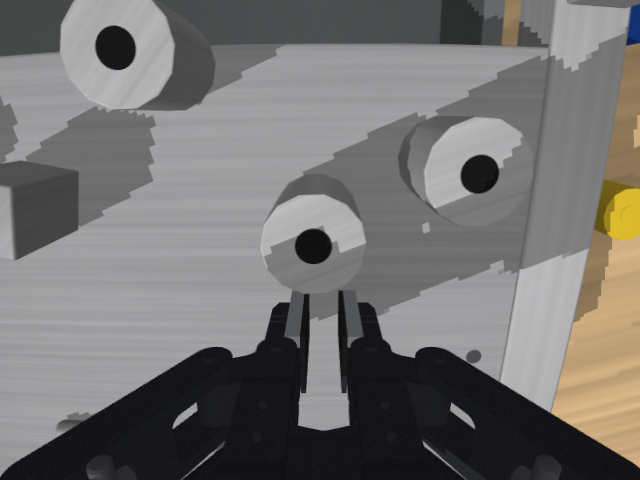

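The spacer's hole is at (314,246), about 3 mm left of the finger gap, so the same correction applies. The first spacer still stands at the blade, with its hole at (115,48).

Request:
{"op": "drive_tool", "data": {"series": [-0.72,4,-3,0,0,0,0,-0.72,6,0,0,0,0,0,-0.72,8,0,0,0,0,0,-0.72,8,0,0,0,0,0,-0.72,8,0,0,0,0,0,-0.72,8,0,0,0,0,0,-0.72,8,0,0,0,0,0,-0.72,7,0,0,0,0,0,-0.72,5,0,0,0,0,0,-0.72,3,0,0,0,0,0,-0.72,2,0,0,0,0,0,-0.72,0,0,0,0,0,0]}}

```text
t: 9.48
eef_pos: [0.5519, -0.0097, 0.1263]
tool_rot: [-0.0, 0.993, -0.118, 0.0]
contact_force: [1.1, 0.6, 0.1]
gripper_width: 0.14
```

Request:
{"op": "drive_tool", "data": {"series": [-0.72,2,0,0,0,0,0,-0.72,1.5,0,0,0,0,0,-0.72,0,0,0,0,0,0]}}

```text
t: 9.85
eef_pos: [0.5552, -0.0105, 0.1263]
tool_rot: [0.0, 0.993, -0.118, 0.0]
contact_force: [-0.5, -0.7, -0.6]
gripper_width: 0.141
```

Request:
{"op": "drive_tool", "data": {"series": [-0.72,1,0,0,0,0,0,-0.72,0,0,0,0,0,0]}}

```text
t: 10.1
eef_pos: [0.5554, -0.0105, 0.1262]
tool_rot: [0.0, 0.993, -0.118, -0.001]
contact_force: [-4.5, 1.2, 3.6]
gripper_width: 0.14
```

Run:
```python
from h import *
st()
```

```text
10.1 tcp [-41.1 -73.7  26.2] yaw -13.58 F -4.63 0.18 3.63 0.14
```

Same stop position with -4.6 N, so this one is full length too. Next is the one at y = -125.

Request:
{"op": "drive_tool", "data": {"series": [-0.72,-4,0,0,0,0,0,-0.72,-20,0,0,0,0,0,-0.72,-24,0,0,0,0,0,-0.72,0,17,0,0,0,0,-0.72,0,20,0,0,0,0,-0.72,0,14,0,0,0,0,-0.72,0,0,0,0,0,0]}}

```text
t: 10.98
eef_pos: [0.4977, -0.0507, 0.1263]
tool_rot: [0.0, 0.993, -0.12, 0.0]
contact_force: [-0.3, 0.7, 0.9]
gripper_width: 0.141
```

Run:
```python
from h import *
st();d=shot("wrist","pics/w5.png")
g=cv2.cvtColor(d['pixels'],cv2.COLOR_BGR2GRAY)
m=(g[:290]<45).astype('uint8')
n,_,s,c=cv2.connectedComponentsWithStats(m)
for i in range(1,n):
    if 300<s[i][4]<3000:print(c[i].round(),s[i],f(ray(d,*c[i],.128)),f(ray(d,*c[i],.14)))
```

```text
10.97 tcp [ -87.9 -126.1   26.3] yaw -13.76 F -0.43 0.66 0.9 0.141
[132. 138.] [ 113  119   38   39 1150] [-16.2 -67.   28. ] [-15.6 -72.9  40. ]
[311. 253.] [293 236  37  35 970] [ -54.3 -121.9   28. ] [ -49.9 -122.3   40. ]
```

Request:
{"op": "drive_tool", "data": {"series": [-0.72,3,-3.5,0,0,0,0,-0.72,5,0,0,0,0,0,-0.72,6,0,0,0,0,0,-0.72,7,0,0,0,0,0,-0.72,7,0,0,0,0,0,-0.72,6,0,0,0,0,0,-0.72,5,0,0,0,0,0,-0.72,3,0,0,0,0,0,-0.72,2,0,0,0,0,0,-0.72,2,0,0,0,0,0,-0.72,0,0,0,0,0,0]}}

```text
t: 12.4
eef_pos: [0.5432, -0.0565, 0.1263]
tool_rot: [-0.0, 0.993, -0.118, 0.0]
contact_force: [-0.1, 0.5, -0.2]
gripper_width: 0.141
```

Request:
{"op": "drive_tool", "data": {"series": [-0.72,1,0,0,0,0,0,-0.72,0,0,0,0,0,0]}}

```text
t: 12.65
eef_pos: [0.544, -0.0567, 0.1263]
tool_rot: [0.0, 0.993, -0.118, 0.0]
contact_force: [-1.1, -0.6, -0.2]
gripper_width: 0.139
```

Request:
{"op": "drive_tool", "data": {"series": [-0.72,1,0,0,0,0,0,-0.72,0,0,0,0,0,0]}}

```text
t: 12.9
eef_pos: [0.5443, -0.0567, 0.1262]
tool_rot: [0.0, 0.993, -0.118, -0.001]
contact_force: [-3.7, 0.8, 3.4]
gripper_width: 0.141
```

Run:
```python
from h import *
st()
```

```text
12.9 tcp [ -41.2 -121.2   26.2] yaw -13.58 F -3.82 -0.07 3.43 0.141
```

All three of these are full length (-3.8 N at the same stop), so the two on the left must be short. I'll go to the one at (-57,133), raised for the crossing.

Request:
{"op": "drive_tool", "data": {"series": [-0.72,-4,0,0,0,0,0,-0.72,-26,0,0,0,0,0,-0.72,-30,0,0,0,0,0,-0.72,0,0,-40,0,0,0,-0.72,0,-52,0,0,0,0,-0.72,0,-52,0,0,0,0,-0.72,0,-52,0,0,0,0,-0.72,0,-52,0,0,0,0,-0.72,0,-46,0,0,0,0,-0.72,0,0,25,0,0,0,-0.72,0,0,15,0,0,0,-0.72,0,0,0,0,0,0]}}

```text
t: 14.4
eef_pos: [0.5457, 0.2028, 0.125]
tool_rot: [0.001, 0.993, -0.119, -0.001]
contact_force: [-0.3, -0.1, 0.5]
gripper_width: 0.134
```

```bash
cat > look.py <<'E'
import sys
from h import *
st();d=shot("wrist",sys.argv[1])
g=cv2.cvtColor(d['pixels'],cv2.COLOR_BGR2GRAY)
n,_,s,c=cv2.connectedComponentsWithStats((g[:300]<45).astype('uint8'))
for i in range(1,n):
    if 300<s[i][4]<3000:print(c[i].round(),s[i],f(ray(d,*c[i],.128)),f(ray(d,*c[i],.14)))
E
python3 look.py pics/w6.png
```

```text
14.4 tcp [-99.9 131.6  25. ] yaw -13.65 F -0.23 -0.18 0.5 0.134
[127.  39.] [ 92  20  51  31 633] [ -0.3 188.   28. ] [ -2.5 182.3  40. ]
[277.  48.] [270  24  15  50 619] [ -3.9 144.6  28. ] [ -5.8 143.3  40. ]
[481. 202.] [465 186  33  33 867] [-48.9  81.5  28. ] [-46.2  86.6  40. ]
[316. 231.] [300 215  33  32 844] [-58.1 134.1  28. ] [-54.5 133.9  40. ]
```

View pics/w6.png

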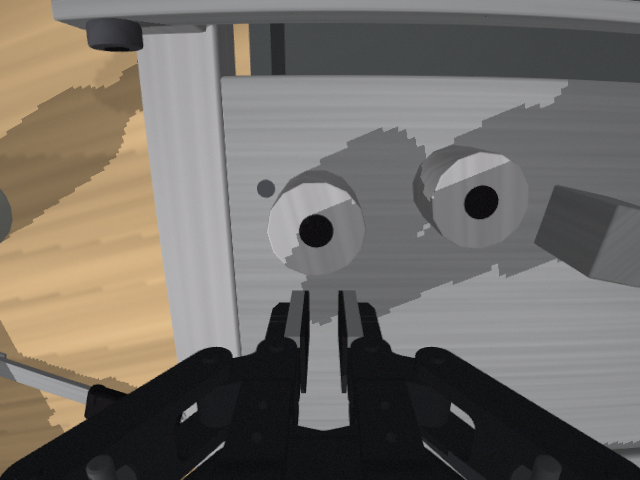

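The hole is smaller (33 px against 37 px), which fits a shorter part. At y = 134 it would drop close to the crate wall (inside edge at about 150). So I'll send the one at y = 81 through first, then drift this one inward while pushing.

Request:
{"op": "drive_tool", "data": {"series": [-0.75,0,17,0,0,0,0,-0.75,0,20,0,0,0,0,-0.75,0,13,0,0,0,0,-0.75,10,0,0,0,0,0,-0.75,10,0,0,0,0,0,-0.75,6,0,0,0,0,0,-0.75,7,0,0,0,0,0,-0.75,7,0,0,0,0,0,-0.75,7,0,0,0,0,0,-0.75,5,0,0,0,0,0,-0.75,3,0,0,0,0,0,-0.75,0,0,0,0,0,0]}}

```text
t: 15.95
eef_pos: [0.5883, 0.1425, 0.1263]
tool_rot: [-0.0, 0.993, -0.118, 0.0]
contact_force: [-0.6, 0.9, -0.0]
gripper_width: 0.123
```

```bash
python3 look.py pics/w7.png
```

```text
15.95 tcp [-44.5  82.8  26.3] yaw -13.6 F -0.83 0.68 -0.04 0.123
[323. 275.] [308 261  31  29 714] [-18.8  83.1  28. ] [-13.6  83.   40. ]
```

The spacer's axis is at -19 for a 28 mm height, which agrees with the finger offset. I'll carry on under the blade.

Request:
{"op": "drive_tool", "data": {"series": [-0.75,3,0,0,0,0,0,-0.75,3,0,0,0,0,0,-0.75,0,0,0,0,0,0]}}

```text
t: 16.38
eef_pos: [0.5942, 0.1411, 0.1263]
tool_rot: [-0.0, 0.993, -0.118, 0.0]
contact_force: [-0.5, -0.6, 0.2]
gripper_width: 0.125
```

Request:
{"op": "drive_tool", "data": {"series": [-0.75,3,0,0,0,0,0,-0.75,3,0,0,0,0,0,-0.75,3,0,0,0,0,0,-0.75,3,0,0,0,0,0,-0.75,2,0,0,0,0,0,-0.75,0,0,0,0,0,0]}}

```text
t: 17.12
eef_pos: [0.6077, 0.1377, 0.1262]
tool_rot: [0.0, 0.993, -0.118, 0.0]
contact_force: [-0.0, -0.1, -0.3]
gripper_width: 0.128
```

```bash
python3 look.py pics/w8.png
```

```text
17.12 tcp [-24.5  82.7  26.2] yaw -13.61 F 0.0 -0.07 -0.29 0.128
```

View pics/w8.png

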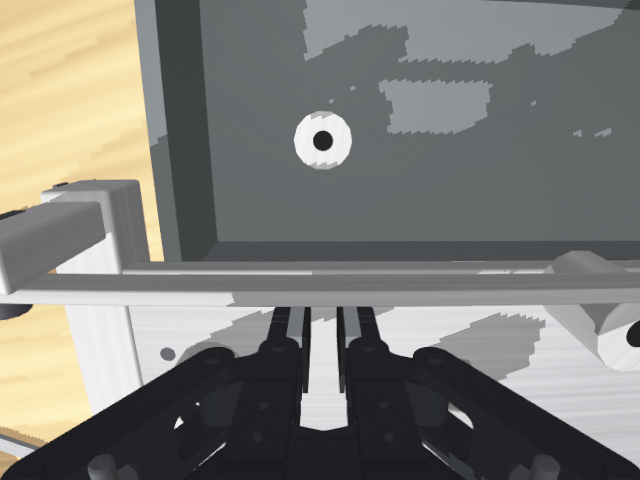

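The spacer dropped and lies in the crate, at (323,140). Now the last one, with an inward drift.

Request:
{"op": "drive_tool", "data": {"series": [-0.72,-20,0,0,0,0,0,-0.72,-30,0,0,0,0,0,-0.72,-26,0,0,0,0,0,-0.7,0,-17,0,0,0,0,-0.7,0,-20,0,0,0,0,-0.7,0,-14.5,0,0,0,0,-0.7,0,0,0,0,0,0]}}

```text
t: 18.05
eef_pos: [0.5463, 0.2078, 0.1262]
tool_rot: [-0.001, 0.993, -0.117, 0.0]
contact_force: [-0.4, -0.0, -1.3]
gripper_width: 0.148
```

```bash
python3 look.py pics/w9.png
```

```text
18.05 tcp [-100.5  136.6   26.2] yaw -13.48 F -0.35 -0.11 -1.29 0.148
[150.  36.] [116  17  49  31 600] [ -0.3 187.   28. ] [ -2.6 182.   40. ]
[290.  47.] [285  22  10  51 447] [ -4.1 146.5  28. ] [ -6.  145.5  40. ]
[332. 227.] [316 212  33  32 828] [-58.1 134.   28. ] [-54.6 134.3  40. ]
```

Request:
{"op": "drive_tool", "data": {"series": [-0.7,7,0,0,0,0,0,-0.7,6,0,0,0,0,0,-0.7,5,0.5,0,0,0,0,-0.7,6,2,0,0,0,0,-0.7,6,2,0,0,0,0,-0.7,6,2,0,0,0,0,-0.7,6,2,0,0,0,0,-0.7,6,2,0,0,0,0,-0.7,5,2,0,0,0,0,-0.7,3,1,0,0,0,0,-0.7,0,0,0,0,0,0]}}

```text
t: 19.48
eef_pos: [0.5972, 0.1793, 0.1263]
tool_rot: [0.0, 0.993, -0.118, 0.0]
contact_force: [0.6, -0.3, 0.3]
gripper_width: 0.145
```

```bash
python3 look.py pics/w10.png
```

```text
19.48 tcp [-44.4 120.7  26.3] yaw -13.61 F 0.66 -0.18 0.29 0.145
[324. 276.] [308 262  32  29 727] [-18.9 120.8  28. ] [-13.8 120.8  40. ]
```

The drift worked: the spacer is now at y = 121 and seated in the gap. I'll push it through.

Request:
{"op": "drive_tool", "data": {"series": [-0.7,3,0,0,0,0,0,-0.7,3,0,0,0,0,0,-0.7,3,0,0,0,0,0,-0.7,3,0,0,0,0,0,-0.7,3,0,0,0,0,0,-0.7,3,0,0,0,0,0,-0.7,2,0,0,0,0,0,-0.7,0,0,0,0,0,0]}}

```text
t: 20.52
eef_pos: [0.6166, 0.1746, 0.1263]
tool_rot: [0.0, 0.993, -0.118, 0.0]
contact_force: [0.5, 1.4, -0.4]
gripper_width: 0.148
```

Request:
{"op": "drive_tool", "data": {"series": [-0.7,-20,0,0,0,0,0,-0.7,-40,0,0,0,0,0,-0.7,-40,0,0,0,0,0,-0.7,0,30,-50,0,0,0,-0.7,0,40,-45,0,0,0,-0.7,0,40,-45,0,0,0,-0.7,0,30,-40,0,0,0,-0.7,0,0,-40,0,0,0,-0.7,0,0,0,0,0,0,-0.7,0,0,0,0,0,0]}}

```text
t: 21.78
eef_pos: [0.4859, 0.0623, 0.3458]
tool_rot: [0.0, 0.993, -0.118, -0.0]
contact_force: [-0.2, 0.3, 0.0]
gripper_width: 0.149
```

Run:
```python
from h import *
st();d=shot("wrist","pics/w11.png")
g=cv2.cvtColor(d['pixels'],cv2.COLOR_BGR2GRAY)
n,_,s,c=cv2.connectedComponentsWithStats((g[:300]<45).astype('uint8'))
for i in range(1,n):
    if 60<s[i][4]<600:print(c[i].round(),s[i][2:],f(ray(d,*c[i],.14)),f(ray(d,*c[i],.033)))
t=shot("top","pics/t1.png")
a=d['pixels'];b=cv2.resize(t['pixels'][150:320,195:395],None,fx=2,fy=2,interpolation=cv2.INTER_CUBIC)
o=np.zeros((600,800,3),np.uint8);o[:300,:400]=cv2.resize(a,(400,300));o[:340,400:]=b
o=np.zeros((600,800,3),np.uint8);o[:340,:]=cv2.resize(a[0:272],(800,340));o[340:600,200:506]=cv2.resize(b,(306,260));cv2.imwrite('pics/fin.png',o)
```

```text
21.77 tcp [-125.5  -18.9  245.8] yaw -13.57 F -0.28 0.24 0.03 0.149
[224.  29.] [ 9 10 74] [18.6 58.  40. ] [ 40.5  83.  -67. ]
[188.  32.] [10 11 82] [16.9 86.9 40. ] [ 38.2 121.5 -67. ]
[527.  63.] [ 26  14 167] [  -5.2 -183.6   40. ] [   9.  -237.5  -67. ]
[158.  64.] [ 25  17 384] [ -5.8 113.3  40. ] [  8.1 156.5 -67. ]
[76. 62.] [15  8 63] [ -2.  182.4  40. ] [ 13.2 248.1 -67. ]
[330.  73.] [ 13  13 130] [-15.2 -24.6  40. ] [ -4.4 -26.6 -67. ]
[392.  73.] [ 12  14 131] [-15.3 -73.7  40. ] [ -4.5 -91.7 -67. ]
[451.  74.] [ 12  13 128] [ -15.3 -121.6   40. ] [  -4.5 -155.3  -67. ]
```

View pics/fin.png

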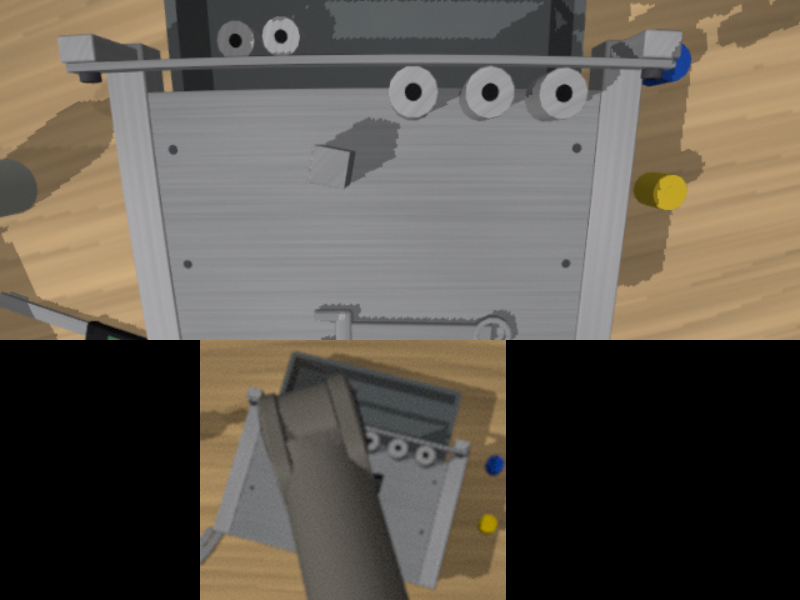

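The final picture shows two spacers in the crate at (236,40) and (281,36), and three upright at the blade at (413,92), (490,92) and (564,92). The block and wrench are where they were. I'll hand the job in.

```bash
python3 -c "
from station import bot
print(bot.hand_in())"
```

```text
the job is handed in; nothing more can be done
None
```

I slid all five spacers gently to the gauge with nearly shut fingertips and handed the job in at about 22 s of the 66 s allowed.

- **Full length:** the three on the right (y about -25, -74 and -122 mm along the blade) stopped firmly. They pushed back on the tool with about 4 to 7 N, against a limit of 25 N. At the end they stood upright with their axes measured at x = -15.2 to -15.3 mm. Touching should read -16 mm, so that agrees within the 2 mm calibration.
- **Short:** the two on the left passed under the blade without resistance. They lie in the crate at about (40,83) and (38,121) mm from the blade foot. I steered the outermost one about 13 mm inward so that it would clear the crate wall.
- **Everything else:** the block and wrench looked unmoved in the last wrist picture. In the final top picture the arm hid part of the plate. I did not look at the screwdriver or mallet again, but the arm never touched down near them.

No check failed or disagreed, and no verdict was reported.

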